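# Clamp a movement frame in the test fixture

## Task

Gently slide the brass movement frame that lies loose in the test fixture fully home, flat against the back stop, and then clamp it: turn the T-shaped hand knob of the clamp screw clockwise (seen from above) until the screw bites on the frame and the resistance rises sharply, then give it one eighth of a turn (45 degrees) more and no further, because brass plates bend. Leave the knob free and the other work on the tray alone.

Things in the scene. Friction and masses are not known exactly. Their poses are not given: they have to be found in the camera images.
- fixture: Grey fixture plate fixed to the tray, 200 x 124 x 18 mm; the bed is its top, 18 mm above the tray. Origin at tray height right under the clamp screw's axis; +x from the nest's open front (robot side) to its back stop, z up; plate from x = -115 to +85 mm. Low steel side rails 8 mm high at y = +-42 to +-50 mm, x = -95 to +35 mm. A column behind the stop carries the overarm.
- back_stop (a point): Steel back stop of the nest: bar 84 mm wide (along y), 10 mm thick, rising from the bed to 48 mm above the tray. This point is the middle of its front face (the face towards the robot), at bed height; it lies at x = +35 mm in the fixture's frame. Axes as the fixture's.
- overarm: Grey arm, 36 mm wide, from the column behind the stop forward over the nest to 18 mm past the screw axis; underside 60 mm, top 80 mm above the tray; a collar 62 mm wide, 42 to 88 mm behind the axis, is 84 mm high. Set by hand on the column, so its height (and the knob's) differs by up to 0.8 mm either way. Origin on the screw axis about at tray height, axes as the fixture's.
- frame: Brass movement frame to be clamped, lying flat on the bed: two pierced plates 110 (x) x 76 (y) x 2 mm on four corner pillars, 28 mm high over all, 0.28 kg. Origin: centre of its underside, z up. Starts 8 to 26 mm short of the stop, a little askew, with 4 mm to each side rail and clear of the screw. Home, its origin is 55 mm in front of the stop. Slides at 1 to 3 N; over 30 N marks it.
- clamp_screw: T-shaped hand knob of the clamp screw: steel hub 22 mm across, 24 mm high, with a level handle bar through its middle, 100 mm long, 8 mm thick; 23 mm free under the bar, its ends free to be pushed round. Origin on the screw axis at the bar's mid-height, 107 mm above the tray; x along the bar, z up. It keeps its height; clockwise from above feeds the spindle down 10 mm a turn. It stays where left.
- screw_nose (a point): Where the screw's spindle (11 mm) with its flat brass foot (17 mm across) comes out under the overarm, 60 mm above the tray. Turning it freely takes up to 0.04 N m (about 1 N on the bar). The foot bites after 0.5 to 3.2 rad; from there the torque climbs 0.3 to 0.4 N m per rad (at 45 degrees past the bite about 0.25 N m: 7 N held at 36 mm out, 10 N while moving), the clamp force 100 N per rad.
- frame_a: One of three spare movement frames (110 x 76 x 28 mm) standing upright in a beech stand with four slots (170 x 96 mm, 48 mm high) right of the fixture; they reach 122 mm above the tray. Origin: centre of its underside. Leave alone.
- frame_b: Second spare movement frame in the stand. Leave alone.
- frame_c: Third spare movement frame in the stand. Leave alone.
- bird_platform: Bird platform of painted pine, 90 x 56 x 9 mm with a steel pin standing 39 mm high; origin at the centre of its underside. Leave alone.
- pinion: Small steel pinion, 24 mm across and 48 mm high, standing on its end; origin at the centre of its underside. Leave alone.
- pendulum_guide: Turned cherry pendulum guide, 34 mm across and 70 mm high, standing upright; origin at the centre of its underside. Leave alone.
There are look-alikes about, which are no part of the job. What is shaped like the fixture but pink is not meant.

How it is judged:
On the way, in this order (a step that is already met when the one before it is completed fails the run):
1. the frame lies fully home against the back stop, straight and flat, while the clamp screw is still loose (x of frame in the frame of fixture above -0.0218 m and angle between the x axis of frame and the x axis of fixture, either way round below 0.025 rad and angle between frame's own z axis and vertical below 0.03 rad and contact force between clamp_screw and frame below 1 N), for 0.2 s.
2. the screw foot clamps the frame with 35 to 120 N (about 20 to 70 degrees past the bite, 45 asked) (contact force between clamp_screw and frame between 35 and 120 N), for 0.2 s.
At the end, for the whole second after the job is handed in: The frame is at rest fully home: within 1.8 mm of the back stop, straight to 0.025 rad, flat on the bed to 0.03 rad; the screw foot presses on it with 35 to 120 N, which is about 20 to 70 degrees past the bite (45 asked); the robot has let go (all of step 2 and x of frame in the frame of fixture above -0.0218 m and angle between the x axis of frame and the x axis of fixture, either way round below 0.025 rad and angle between frame's own z axis and vertical below 0.03 rad and linear speed of frame below 0.01 m/s); the robot touches nothing.
It fails at once if the frame is pushed by the robot with more than 30 N (contact force between any of the fingers, the arm and frame above 30 N).
It fails at once if the screw is overtightened: more than 150 N on the brass plate (some 85 degrees past the bite) (contact force between clamp_screw and frame above 150 N).
It fails at once if other work on the tray is shifted by more than 15 mm (distance of any of frame_a, frame_b, frame_c, bird_platform, pinion, pendulum_guide from where it was at the start of the episode above 0.015 m).
It also fails if it takes over 72 s, if anything falls off the work surface, if the arm or the gripper's body presses on something with over 40 N, if the wrist force passes 120 N, or if a joint passes its speed limit or range.

## Robot

A 6-joint arm with a two-finger parallel gripper is mounted at the origin on the work surface. World frame = base frame: x ahead of the robot, y to its left, z up, the work surface at z = 0. Lengths are in m, angles in rad, forces in N, time in s.
With the tool pointing down it reaches from about 0.35 to 0.975 m from the base axis. Payload 7.1 kg.
Tool frame: the origin (TCP) lies at the very end of the fingers, on their centre line; the grasp point (between the pads) lies arm.grasp_offset behind it (arm.grasp_offset is the distance from the TCP to the grasp point, in m); z points along the fingers, y is the line along which they close (so a half turn about z gives the same grasp; the last joint's range is limited). The gripper opens to 88 mm and grips with 3 to 60 N. Pads are 20 mm wide; open, the fingers measure 115 mm over their backs; the gripper's body (75 mm by 178 mm) begins 61 mm behind the grasp point.
Start: joints at [-1.185, 0.423, 1.63, -0, 1.089, -0.019], TCP at [0.246, -0.574, 0.223] pointing down, gripper open.
Joint ranges: [-3, 3], [-0.9, 2.11], [0.09, 2.58], [-1.31, 4.45], [0.11, 2.69], [-2.54, 2.54]. Speed limits (rad/s): [2.39, 2.39, 3.01, 3.14, 3.14, 3.14].

## Interface

Orientations are given as a unit quaternion [w, x, y, z].
In Python, from bench import arm gives the robot as it stands. The module is installed in compiled form; this text tells all that it offers.
- The arm moves only by the shell command python3 -m creep 'ROWS' [OPENING] [FORCE]. ROWS is JSON, a list that holds one entry, the list of rows, each a list of 6 numbers: the shift along the tool's x, y, z in units of 100 mm (1.0 is 100 mm), then the turn, a rotation vector about the tool's x, y, z in units of 0.5 rad (1.0 is 0.5 rad). In form: [[[dx, dy, dz, rx, ry, rz], ...]]. A call has 1 to 12 rows; each row is the pose to reach, as a shift and turn from the pose commanded when the call began, along the tool's axes at that moment; what a row does not reach only later rows make up. A row lasts 1/12 s, in which the tool goes at most 41.7 mm and 7.16 degrees, less where a joint would pass 70% of its speed; a pose out of reach is approached as far as the arm can. A call with a number of a shift or a turn outside -1 to 1 is refused whole. A call with a gripper value outside its range is refused whole. OPENING is the opening, from 0 (shut) to 1 (fully open), set as the call begins (- or left out, the last holds). The fingers move at their own pace and stop on an object; FORCE is the grip in N (left out, the last holds). Time passes only in rows, so rows that repeat a pose let the fingers close. It gives the time, the measured TCP pose, the force, the opening and the grip force at its end, in the units of the state.
- arm.read_state(): the state, without advancing time (a new reading comes with each control period).
- arm.capture(name): name is "scene" or "side" or "wrist"; returns a dict with "img" (480x640x3 uint8, red, green, blue), "camera_matrix" (3x3 intrinsics, pixels), "extrinsics" (4x4, takes a point from camera to world coordinates). Camera axes: x right, y down, z forward; pixel columns grow to the right and rows downward; lengths in m; the calibration is good to about 2 mm. A picture is of the moment at which its call begins. There is no depth.
- arm.sign_off(): hands the job in; it is judged then, once.
Trained networks look in the newest picture that a camera, given by its name, has taken for a name from the list of things; names that differ only in an ending like _2 or _b are one class to them, and where a whole thing is asked for, a point or a joint stands for the part that bears it (a point fixed in the world has none). Each returns a list of dicts, best first, with "score" (0 to 1); they miss things now and then, are a little off and sometimes report something else, mostly with a low value. They report only what shows in the picture. A call takes as long as a camera call. They do not tell look-alikes from the thing itself.
- arm.search_frame(camera, target): "xyz" ([x, y, z] in m, in the coordinates of the camera as it stood for that picture, good to about 4 mm: the middle of the surface that is visible of it).
- arm.masks_of(camera, target): "region" (480x640 bool, what is visible of it).
The state is a dict: "t": time; "joints": joint angles; "dq": joint speeds; "tau": joint torques, N m; "ee_pos": TCP position; "tcp_rot": TCP orientation; "contact_force": force on the tool from outside, world axes, zero at the start; "torque": the same for the moment, N m; "gripper_width": opening from 0.0 (shut) to 1.0 (fully open); "gripper_force": force on a finger pad.
Only numpy, scipy, OpenCV 4.12 (cv2) and the standard library are available. Lean on these libraries where they do the work, as an engineer would, in place of code of your own. Each camera call takes 0.05 s, during which the arm holds its last target. There are 200 camera calls.

## Working session

There is one attempt and no reset: what is moved stays moved. The work goes in short steps, Python scripts to look and compute and a shell command to move; the robot and the scene stay as the last step left them, time stands still between calls to the robot, and variables do not carry over. Pictures are saved under pics/ and viewed, at most 10 in all, crops included, and the job is handed in when it is done.

```bash
mkdir -p pics; cat > h.py <<'E'
from bench import arm
import numpy as np, cv2
def cap(n,fn=None):
    c=arm.capture(n)
    if fn: cv2.imwrite('pics/'+fn+'.png',c['img'][:,:,::-1])
    return c
def find(c,n,t,k=3):
    E=c['extrinsics']
    for r in arm.search_frame(n,t)[:k]:
        p=np.array(r['xyz']);w=E[:3,:3]@p+E[:3,3];uv=c['camera_matrix']@p;print(n,t,round(r['score'],2),w.round(4),(uv[:2]/uv[2]).round(0))
def plane(c,uv,z):
    E=c['extrinsics'];d=E[:3,:3]@np.linalg.solve(c['camera_matrix'],[uv[0],uv[1],1.]);o=E[:3,3]
    return o+d*(z-o[2])/d[2]
def proj(c,w):
    E=c['extrinsics'];p=c['camera_matrix']@(E[:3,:3].T@(np.array(w)-E[:3,3]));return p[:2]/p[2]
E
python3 - <<'E'
from h import *
for n in ('scene','side'):
    c=cap(n,n+'0')
    for t in ('fixture','back_stop','overarm','frame','clamp_screw','screw_nose'): find(c,n,t)
    print(c['extrinsics'].round(3))
s=arm.read_state();print(s['ee_pos'],s['tcp_rot'],s['t'],arm.grasp_offset)
E
```

```text
scene fixture 0.96 [ 0.3761 -0.1235  0.0183] [258. 219.]
scene fixture 0.78 [0.372  0.1837 0.0191] [371. 237.]
scene fixture 0.78 [0.4553 0.5409 0.0186] [516. 282.]
scene back_stop 0.97 [0.6463 0.0611 0.0152] [295. 297.]
scene back_stop 0.89 [ 0.3706 -0.1246  0.0213] [258. 217.]
scene back_stop 0.87 [ 0.7673 -0.1709  0.0195] [177. 312.]
scene overarm 0.96 [0.647  0.039  0.0887] [285. 271.]
scene frame 0.85 [0.5538 0.071  0.0436] [311. 264.]
scene frame 0.8 [ 0.4699 -0.3453  0.0871] [163. 202.]
scene frame 0.76 [ 0.4161 -0.3225  0.0981] [180. 190.]
scene clamp_screw 0.61 [0.6007 0.0427 0.1116] [293. 250.]
scene screw_nose 0.96 [0.6447 0.0351 0.087 ] [284. 270.]
[[-0.27   0.569 -0.777  1.574]
 [ 0.963  0.168 -0.212  0.341]
 [ 0.01  -0.805 -0.593  0.889]
 [ 0.     0.     0.     1.   ]]
side fixture 0.92 [0.3898 0.559  0.0168] [340. 434.]
side fixture 0.91 [0.3166 0.1915 0.021 ] [393. 309.]
side fixture 0.82 [ 0.7487 -0.1715  0.0166] [280. 199.]
side back_stop 0.88 [0.3897 0.5568 0.02  ] [341. 433.]
side back_stop 0.72 [0.3178 0.189  0.0181] [392. 309.]
side back_stop 0.7 [ 0.3152 -0.1215  0.0187] [405. 231.]
side overarm 0.74 [0.6301 0.0459 0.0821] [296. 237.]
side frame 0.75 [0.5431 0.0545 0.0485] [324. 252.]
side frame 0.73 [ 0.4719 -0.3476  0.0803] [370. 165.]
side frame 0.72 [ 0.429  -0.3339  0.0856] [382. 168.]
side screw_nose 0.77 [0.6314 0.0465 0.0883] [296. 236.]
[[-0.974 -0.174  0.146  0.354]
 [-0.227  0.709 -0.668  0.983]
 [ 0.012 -0.683 -0.73   1.12 ]
 [ 0.     0.     0.     1.   ]]
[ 0.24615275 -0.57447104  0.22270237] [ 1.42881294e-05  9.79587114e-01  2.01020112e-01 -1.17573079e-05] 0.7 0.0187
```

```bash
python3 - <<'E'
import cv2
a=cv2.imread('pics/scene0.png');b=cv2.imread('pics/side0.png')
cv2.imwrite('pics/a.png',cv2.hconcat([cv2.resize(a[200:360,200:400],(800,640),interpolation=3)])[:600])
cv2.imwrite('pics/s.png',cv2.hconcat([cv2.resize(a,(400,300)),cv2.resize(b,(400,300))]))
E
```

```text
(no output)
```

View pics/s.png

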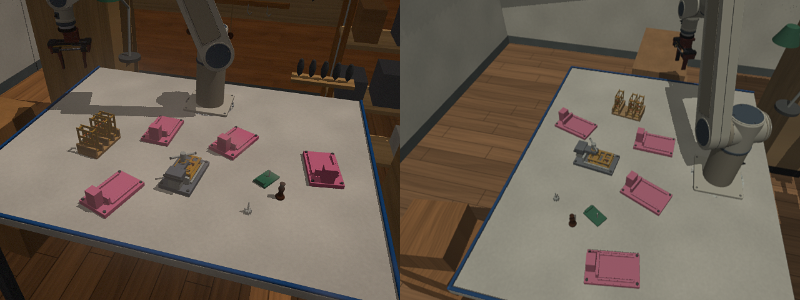

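View pics/a.png

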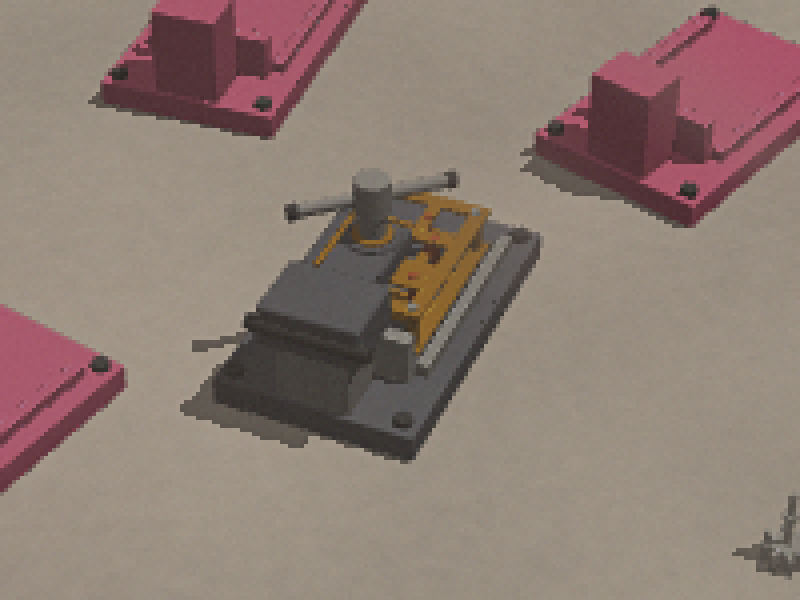

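Grey fixture at the centre. Plate top corners are at about px (334,258), (303,310) and (254,296), and the bar ends at (313,245) and (273,253). The frame sticks out on the robot side.

```bash
python3 - <<'E'
from h import *
c=cap('scene')
P=[plane(c,(u/4+200,v/4+200),.018) for u,v in((540,233),(412,446),(216,383))]
for p in P: print(p.round(4))
for u,v in((452,179),(292,211)): print(plane(c,(u/4+200,v/4+200),.107).round(4))
x=P[0]-P[1];print(np.linalg.norm(x),np.linalg.norm(P[2]-P[1]),np.degrees(np.arctan2(-x[1],-x[0])))
w=cap('wrist');s=arm.read_state()
print(w['extrinsics'].round(3),w['camera_matrix'].round(0),s['tcp_rot'])
E
```

```text
[0.485  0.1147 0.018 ]
[0.6882 0.0915 0.018 ]
[ 0.6699 -0.0288  0.018 ]
[0.5622 0.0783 0.107 ]
[0.6161 0.0008 0.107 ]
0.20460288841140992 0.12162165761460679 -6.514621712201127
[[ 0.395 -0.888 -0.235  0.311]
 [-0.919 -0.382 -0.102 -0.547]
 [ 0.001  0.256 -0.967  0.384]
 [ 0.     0.     0.     1.   ]] [[397.   0. 319.]
 [  0. 397. 237.]
 [  0.   0.   1.]] [1.31349088e-05 9.79591993e-01 2.00996337e-01 6.44928547e-06]
```

```bash
M='python3 -m creep'
$M '[[[0.77,-0.68,0,0,0,0],[0.77,-0.68,0,0,0,0],[0.77,-0.68,0,0,0,0]]]' 0.45
for i in 1 2 3 4 5 6; do $M '[[[0.77,-0.68,0,0,0,0],[0.77,-0.68,0,0,0,0],[0.77,-0.68,0,0,0,0]]]' | tail -1 >/dev/null; done
for i in 1 2 3 4 5 6; do $M '[[[0,0,0,0,0,-0.87],[0,0,0,0,0,-0.87],[0,0,0,0,0,-0.87],[0,0,0,0,0,-0.87]]]'; done | tail -12
python3 - <<'E'
from h import *
s=arm.read_state();print(s['t'],s['ee_pos'],s['tcp_rot'],s['joints'].round(2) if hasattr(s['joints'],'round') else s['joints'])
c=cap('wrist','w1')
for t in ('fixture','back_stop','overarm','frame','clamp_screw'): find(c,'wrist',t,1)
E
```

```text
t: 1.05
ee_pos: [0.2907, -0.4782, 0.2222]
tcp_rot: [-0.001, 0.98, 0.201, 0.0]
contact_force: [0.7, -0.9, 0.4]
gripper_width: 0.816
gripper_force: 0.0
t: 4.22
ee_pos: [0.5542, 0.0753, 0.2228]
tcp_rot: [0.0, 0.274, 0.962, 0.0]
contact_force: [0.3, 0.8, 0.1]
gripper_width: 0.451
gripper_force: 0.0
t: 4.55
ee_pos: [0.5542, 0.0753, 0.2228]
tcp_rot: [0.0, 0.06, 0.998, 0.0]
contact_force: [-0.6, 0.4, 1.1]
gripper_width: 0.449
gripper_force: 0.0
4.55 [0.55415865 0.07533998 0.22276013] [6.84360873e-05 6.01366100e-02 9.98190154e-01 5.11087277e-06] [ 0.11  0.33  1.78 -0.    1.04 -1.34]
wrist fixture 0.95 [ 0.391  -0.1246  0.0214] [59. 47.]
wrist back_stop 0.94 [0.4097 0.157  0.0155] [395.  29.]
wrist overarm 0.6 [0.6101 0.0494 0.0893] [295. 297.]
wrist frame 0.77 [0.5477 0.0475 0.0454] [286. 211.]
wrist clamp_screw 0.84 [0.5813 0.0482 0.1121] [286. 273.]
```

View pics/w1.png

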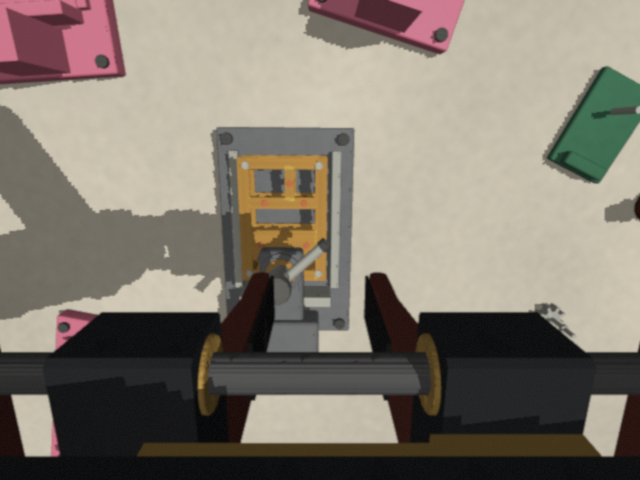

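The wrist view has the robot side at the top. Fixture front corners are at about px (217,128) and (354,127), frame front corners at (237,156) and (328,156), and a bar end at (325,241).

```bash
python3 - <<'E'
from h import *
c=cap('wrist')
P=[plane(c,q,.018)[:2] for q in ((217,128),(354,127),(349,330))]
print(P)
a=P[0]-P[1]; b=P[2]-P[1]
print(np.linalg.norm(a),np.linalg.norm(b),np.degrees([np.arctan2(-a[0],a[1])-0, np.arctan2(b[1],b[0])]))
print([plane(c,q,.046)[:2].round(4) for q in ((237,156),(328,155),(327,281))])
print([plane(c,q,.107)[:2].round(4) for q in ((325,241),)])
# corner-refined crop
im=cv2.imread('pics/w1.png')[110:350,190:390]
cv2.imwrite('pics/w1c.png',cv2.resize(im,(500,600),interpolation=2))
E
```

```text
[array([ 0.47072822, -0.00526406]), array([0.48531991, 0.11569015]), array([0.68258873, 0.08988973])]
0.12183118513381777 0.1989488660371161 [173.12118609  -7.4513136 ]
[array([0.4962, 0.0138]), array([0.505 , 0.0894]), array([0.6162, 0.0749])]
[array([0.5619, 0.079 ])]
```

View pics/w1c.png

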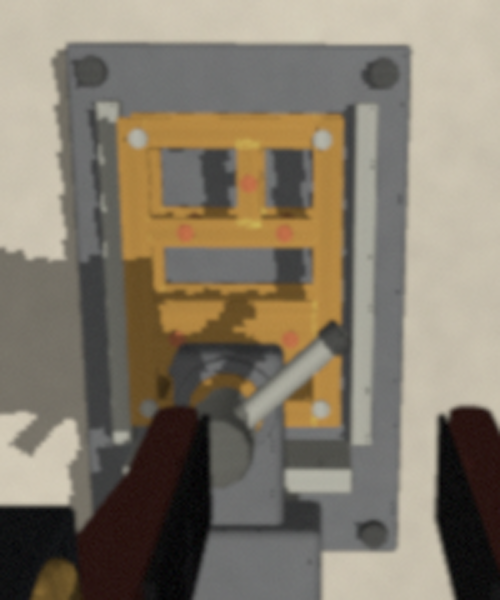

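```bash
M='python3 -m creep'
$M '[[[0.88,-0.3,0,0,0,0],[0.88,-0.3,0,0,0,0],[0.88,-0.3,0,0,0,0],[0.88,-0.3,0.5,0,0,0],[0.88,-0.3,0.95,0,0,0],[0.88,-0.3,0.95,0,0,0]]]' >/dev/null
$M '[[[0,0,0.4,0,0,0],[0,0,0.8,0,0,0],[0,0,0.97,0,0,0],[0,0,0.97,0,0,0],[0,0,0.97,0,0,0]]]'
$M '[[[-0.06,0,0,0,0,0],[-0.12,0,0,0,0,0],[-0.18,0,0,0,0,0],[-0.2,0,0,0,0,0],[-0.2,0,0,0,0,0]]]'
python3 -c "
from h import *
cap('wrist','w2')"
```

```text
t: 5.82
ee_pos: [0.4629, 0.0567, 0.0302]
tcp_rot: [-0.001, 0.064, 0.998, -0.0]
contact_force: [-0.1, -0.6, -0.0]
gripper_width: 0.451
gripper_force: 0.0
t: 6.23
ee_pos: [0.4846, 0.0542, 0.0317]
tcp_rot: [0.001, 0.064, 0.998, 0.0]
contact_force: [-0.2, -0.8, -0.5]
gripper_width: 0.45
gripper_force: 0.0
```

View pics/w2.png

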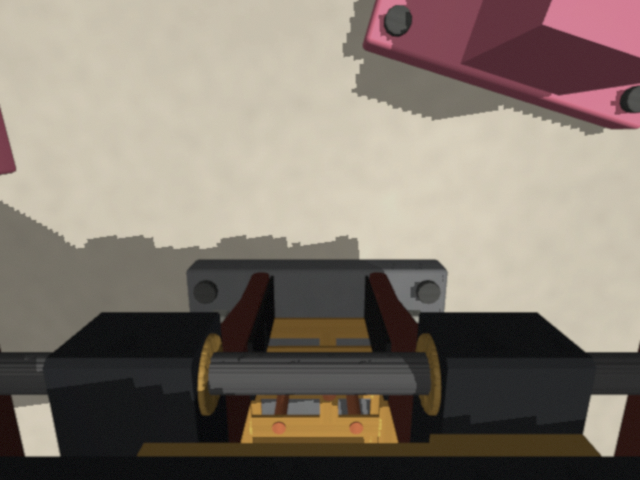

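The fingers are centred in front of the frame, at z = 31 mm. I'll push slowly.

```bash
M='python3 -m creep'
$M '[[[-0.012,0,0,0,0,0],[-0.024,0,0,0,0,0],[-0.036,0,0,0,0,0],[-0.048,0,0,0,0,0],[-0.06,0,0,0,0,0],[-0.072,0,0,0,0,0],[-0.084,0,0,0,0,0],[-0.096,0,0,0,0,0],[-0.1,0,0,0,0,0]]]'
$M '[[[-0.012,0,0,0,0,0],[-0.024,0,0,0,0,0],[-0.036,0,0,0,0,0],[-0.048,0,0,0,0,0],[-0.06,0,0,0,0,0],[-0.07,0,0,0,0,0],[-0.07,0,0,0,0,0]]]'
```

```text
t: 7.03
ee_pos: [0.4923, 0.0529, 0.0305]
tcp_rot: [-0.001, 0.063, 0.998, -0.0]
contact_force: [-1.9, -0.3, 1.0]
gripper_width: 0.45
gripper_force: 1.1
t: 7.62
ee_pos: [0.5002, 0.052, 0.0307]
tcp_rot: [0.0, 0.063, 0.998, 0.0]
contact_force: [0.5, -0.6, -0.0]
gripper_width: 0.453
gripper_force: 0.2
```

```bash
M='python3 -m creep'
$M '[[[-0.01,0,0,0,0,0],[-0.02,0,0,0,0,0],[-0.03,0,0,0,0,0],[-0.04,0,0,0,0,0],[-0.04,0,0,0,0,0]]]' | sed -n 2,4p
for i in 1 2 3; do $M '[[[-0.005,0,0,0,0,0],[-0.01,0,0,0,0,0],[-0.01,0,0,0,0,0]]]' | sed -n 2,4p; done
```

```text
ee_pos: [0.5041, 0.0515, 0.0307]
tcp_rot: [0.0, 0.063, 0.998, 0.0]
contact_force: [-1.6, 0.4, 0.1]
ee_pos: [0.5047, 0.0514, 0.0307]
tcp_rot: [-0.0, 0.063, 0.998, -0.0]
contact_force: [-2.6, -0.1, 0.6]
ee_pos: [0.5055, 0.0513, 0.0307]
tcp_rot: [-0.0, 0.063, 0.998, -0.0]
contact_force: [-2.9, -0.0, 1.7]
ee_pos: [0.5056, 0.0512, 0.0306]
tcp_rot: [-0.001, 0.063, 0.998, -0.0]
contact_force: [-6.6, 2.3, 5.2]
```

```bash
M='python3 -m creep'
for i in 1 2; do $M '[[[-0.003,0,0,0,0,0],[-0.006,0,0,0,0,0],[-0.006,0,0,0,0,0],[-0.006,0,0,0,0,0]]]' | sed -n 2,4p; done
python3 -c "
from h import *
print(arm.read_state()['torque']);cap('wrist','w3')
for n in('scene','side'):cap(n,n+'3')
a=cv2.imread('pics/w3.png');b=cv2.imread('pics/scene3.png')[220:320,230:350];d=cv2.imread('pics/side3.png')[210:290,270:370]
cv2.imwrite('pics/v3.png',cv2.hconcat([cv2.resize(b,(400,333),interpolation=2),cv2.resize(d,(400,333),interpolation=2)]))"
```

```text
ee_pos: [0.5056, 0.0512, 0.0306]
tcp_rot: [-0.002, 0.063, 0.998, -0.0]
contact_force: [-6.4, 2.5, 6.5]
ee_pos: [0.5056, 0.0512, 0.0305]
tcp_rot: [-0.002, 0.063, 0.998, -0.0]
contact_force: [-9.1, 2.4, 6.8]
[0.41102437 1.28407487 0.01245903]
```

View pics/v3.png

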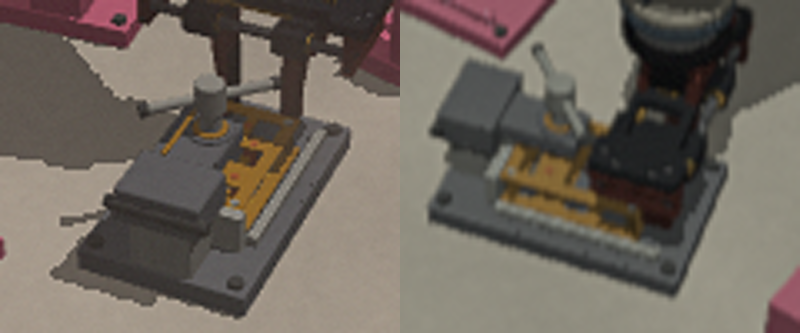

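The push stalls hard at about 9 N and the frame appears to touch the stop. I'll back off, raise and check from above.

```bash
M='python3 -m creep'
$M '[[[0.05,0,0,0,0,0],[0.15,0,0,0,0,0],[0.3,0,0,0,0,0],[0.3,0,-0.3,0,0,0],[0.3,0,-0.6,0,0,0],[0.3,0,-0.95,0,0,0],[0.3,0,-0.95,0,0,0]]]' 0 >/dev/null
$M '[[[-0.3,0,-0.3,0,0,0],[-0.6,0,-0.6,0,0,0],[-0.8,0,-0.7,0,0,0],[-0.8,0,-0.7,0,0,0],[-0.8,0,-0.7,0,0,0]]]'
python3 -c "
from h import *
c=cap('wrist','w4')
find(c,'wrist','frame',1)
o=np.array([.592,.0405]);ex=np.array([.9923,-.1236]);ey=-np.array([-.1236*-1,-.9923])
f=lambda x,y,z:proj(c,[*(o+x*ex+y*np.array([.1236,.9923])),z])
print([f(*q).round(1) for q in((-.115,.062,.018),(-.115,-.062,.018),(-.075,.038,.046),(-.075,-.038,.046),(.035,.042,.048))])
im=cv2.imread('pics/w4.png')[80:380,190:440]
cv2.imwrite('pics/w4c.png',cv2.resize(im,(500,600),interpolation=2))"
```

```text
t: 10.6
ee_pos: [0.5584, 0.0445, 0.1958]
tcp_rot: [0.001, 0.064, 0.998, 0.0]
contact_force: [0.1, -1.6, -1.5]
gripper_width: 0.007
gripper_force: 0.0
[array([394.5, 116.2]), array([242.8, 116.5]), array([367.7, 168.8]), array([269.7, 169. ]), array([368.9, 301. ])]
```

View pics/w4c.png

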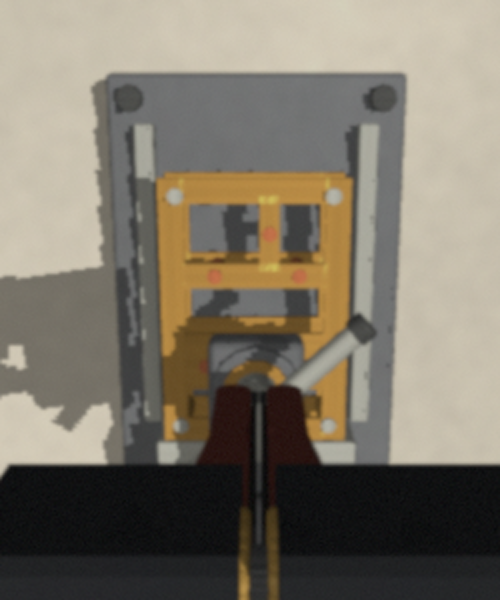

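```bash
python3 -c "
from h import *
c=cap('wrist')
f=lambda x,y,z:proj(c,[.592+x*.9923+y*.1236,.0405-x*.1236+y*.9923,z])
for q in((-.075,.038,.046),(-.075,.038,.044),(-.075,.038,.018),(.035,.038,.046),(.035,.04,.048),(.045,.04,.048),(.033,.038,.046)):print(q,f(*q).round(1))
im=cv2.imread('pics/w4.png')
g=im[:,:,:].astype(int)
for u in (278,355,360,300,340): print(u,[tuple(g[v,u]) for v in range(158,174)])
for u in (275,280,357,361): print(u,[(v,*g[v,u]) for v in range(292,312)])
"
```

```text
(-0.075, 0.038, 0.046) [368.3 173.3]
(-0.075, 0.038, 0.044) [368. 173.]
(-0.075, 0.038, 0.018) [364.3 170. ]
(0.035, 0.038, 0.046) [364.4 304.6]
(0.035, 0.04, 0.048) [367.  305.6]
(0.045, 0.04, 0.048) [366.7 316.5]
(0.033, 0.038, 0.046) [364.4 302.4]
278 [(np.int64(112), np.int64(112), np.int64(111)), (np.int64(110), np.int64(110), np.int64(109)), (np.int64(111), np.int64(111), np.int64(110)), (np.int64(110), np.int64(110), np.int64(109)), (np.int64(112), np.int64(111), np.int64(111)), (np.int64(111), np.int64(111), np.int64(110)), (np.int64(111), np.int64(112), np.int64(112)), (np.int64(97), np.int64(109), np.int64(119)), (np.int64(69), np.int64(111), np.int64(140)), (np.int64(63), np.int64(125), np.int64(165)), (np.int64(63), np.int64(127), np.int64(168)), (np.int64(62), np.int64(126), np.int64(166)), (np.int64(66), np.int64(133), np.int64(174)), (np.int64(68), np.int64(136), np.int64(178)), (np.int64(70), np.int64(137), np.int64(177)), (np.int64(85), np.int64(140), np.int64(174))]
355 [(np.int64(116), np.int64(118), np.int64(115)), (np.int64(116), np.int64(117), np.int64(115)), (n
[... 6321 characters left out ...]
nt64(125), np.int64(161)), (299, np.int64(75), np.int64(120), np.int64(151)), (300, np.int64(99), np.int64(124), np.int64(139)), (301, np.int64(137), np.int64(149), np.int64(152)), (302, np.int64(160), np.int64(171), np.int64(171)), (303, np.int64(165), np.int64(177), np.int64(178)), (304, np.int64(165), np.int64(176), np.int64(177)), (305, np.int64(164), np.int64(176), np.int64(176)), (306, np.int64(163), np.int64(175), np.int64(175)), (307, np.int64(164), np.int64(176), np.int64(176)), (308, np.int64(164), np.int64(176), np.int64(177)), (309, np.int64(162), np.int64(174), np.int64(175)), (310, np.int64(154), np.int64(165), np.int64(165)), (311, np.int64(125), np.int64(132), np.int64(133))]
```

The frame sits directly against the stop on both sides, with no gap at px row 300. Now I'll bring the closed fingers down in front of the hub, on the trailing side of the bar end at about 135°.

```bash
M='python3 -m creep'
$M '[[[0.04,0,0,0,0,0],[0.04,0,0.3,0,0,0],[0.04,0,0.6,0,0,0],[0.04,0,0.9,0,0,0],[0.04,0,1.0,0,0,0],[0.04,0,1.0,0,0,0],[0.04,0,1.0,0,0,0],[0.04,0,1.0,0,0,0]]]' 0 40
python3 -c "
from h import *
s=arm.read_state();d=s['ee_pos'][:2]-np.array([.592,.0405]);print(s['ee_pos'],d@[.9923,-.1236],d@[.1236,.9923],s['torque'],s['joints'])
c=cap('wrist');f=lambda x,y,z:proj(c,[.592+x*.9923+y*.1236,.0405-x*.1236+y*.9923,z]);print(f(-.0354,.0354,.107),f(0,0,.119))
cv2.imwrite('pics/w5.png',cv2.resize(c['img'][120:420,160:560,::-1],(800,600)))"
```

```text
t: 11.42
ee_pos: [0.5544, 0.0453, 0.097]
tcp_rot: [0.001, 0.063, 0.998, 0.0]
contact_force: [0.3, 1.0, 0.1]
gripper_width: 0.001
gripper_force: 0.0
[0.55435378 0.04528875 0.09698535] -0.03794822983065016 9.88022191223771e-05 [ 0.08801755 -0.11616663 -0.04236012] [ 6.01113989e-02  5.00701277e-01  1.86272055e+00  1.85882629e-05
  7.76334487e-01 -1.38398404e+00]
[403.25590855 310.4592982 ] [318.1253535 402.8156658]
```

View pics/w5.png

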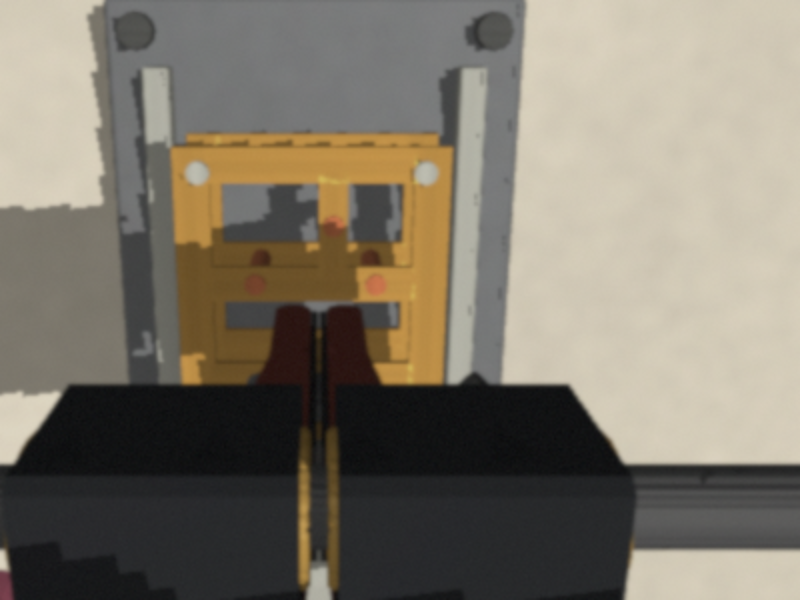

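```bash
M='python3 -m creep'
$M '[[[0,0,0.03,0,0,0],[0,0,0.03,0,0,0]]]' | sed -n 2,4p
$M '[[[-0.002,0.033,0,0,0,0],[-0.006,0.066,0,0,0,0],[-0.006,0.066,0,0,0,0]]]' | sed -n 2,4p
$M '[[[-0.007,0.032,0,0,0,0],[-0.017,0.064,0,0,0,0],[-0.017,0.064,0,0,0,0]]]' | sed -n 2,4p
$M '[[[-0.013,0.03,0,0,0,0],[-0.028,0.06,0,0,0,0],[-0.028,0.06,0,0,0,0]]]' | sed -n 2,4p
```

```text
ee_pos: [0.5541, 0.0452, 0.0935]
tcp_rot: [0.001, 0.063, 0.998, 0.0]
contact_force: [-0.6, 0.1, -0.7]
ee_pos: [0.5553, 0.0522, 0.093]
tcp_rot: [0.0, 0.063, 0.998, 0.0]
contact_force: [0.2, 0.7, 0.0]
ee_pos: [0.5577, 0.0583, 0.0927]
tcp_rot: [0.0, 0.063, 0.998, 0.0]
contact_force: [0.5, 1.3, -0.0]
ee_pos: [0.5615, 0.0639, 0.0927]
tcp_rot: [0.0, 0.063, 0.998, 0.0]
contact_force: [-0.6, 0.6, -0.1]
```

```bash
M='python3 -m creep'; cat > rd.py <<'E'
from h import *
F=[];P=[]
for i in range(6):
    arm.capture('side');s=arm.read_state();F.append(s['contact_force']);P.append(s['ee_pos'])
F=np.mean(F,0);P=np.mean(P,0);d=P[:2]-np.array([.592,.0405]);x,y=d@[.9923,-.1236],d@[.1236,.9923]
fx,fy=F[:2]@[.9923,-.1236],F[:2]@[.1236,.9923]
print('t%.1f p %.1f %.1f z%.1f th %.1f r %.1f | f %.2f %.2f fz %.2f | Tz about axis %.3f'%(s['t'],x*1e3,y*1e3,P[2]*1e3,np.degrees(np.arctan2(y,x)),np.hypot(x,y)*1e3,fx,fy,F[2],x*fy-y*fx))
E
$M '[[[-0.018,0.028,0,0,0,0],[-0.038,0.054,0,0,0,0],[-0.038,0.054,0,0,0,0]]]' | sed -n 4p
$M '[[[-0.023,0.025,0,0,0,0],[-0.047,0.047,0,0,0,0],[-0.047,0.047,0,0,0,0]]]' | sed -n 4p; python3 rd.py
$M '[[[-0.026,0.02,0,0,0,0],[-0.054,0.038,0,0,0,0],[-0.054,0.038,0,0,0,0]]]' | sed -n 4p; python3 rd.py
```

```text
contact_force: [-0.7, 0.5, 0.5]
contact_force: [0.3, -0.5, 0.7]
t13.2 p -24.8 29.1 z92.7 th 130.5 r 38.3 | f 0.41 0.01 fz -0.09 | Tz about axis -0.012
contact_force: [-0.0, 0.1, 0.2]
t13.7 p -19.4 32.9 z92.7 th 120.6 r 38.2 | f 0.07 -0.12 fz 0.20 | Tz about axis -0.000
```

```bash
python3 -c "
from h import *
b=cap('scene')['img'][220:320,230:350,::-1];d=cap('side')['img'][210:290,270:370,::-1]
cv2.imwrite('pics/v6.png',cv2.hconcat([cv2.resize(b,(400,333),interpolation=2),cv2.resize(d,(400,333),interpolation=2)]))"
```

```text
(no output)
```

View pics/v6.png

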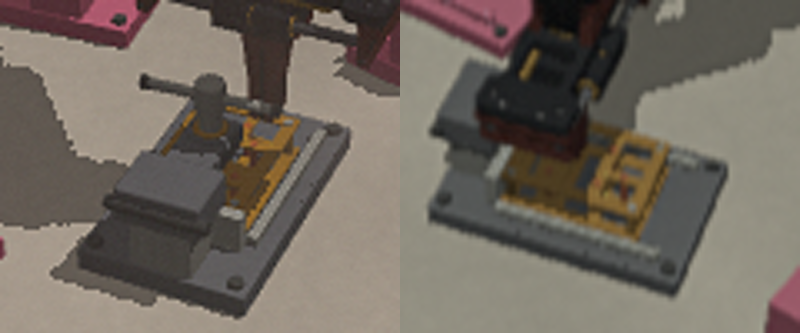

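The bar has turned from about 135° to about 90–100°, pushed by the finger with no bite yet. Continuing.

```bash
M='python3 -m creep'
$M '[[[-0.029,0.015,0,0,0,0],[-0.06,0.028,0,0,0,0],[-0.06,0.028,0,0,0,0]]]' | sed -n 4p; python3 rd.py
$M '[[[-0.032,0.01,0,0,0,0],[-0.064,0.017,0,0,0,0],[-0.064,0.017,0,0,0,0]]]' | sed -n 4p; python3 rd.py
$M '[[[-0.033,0.004,0,0,0,0],[-0.066,0.006,0,0,0,0],[-0.066,0.006,0,0,0,0]]]' | sed -n 4p; python3 rd.py
```

```text
contact_force: [-0.4, -0.0, 0.3]
t14.4 p -13.4 35.6 z92.7 th 110.5 r 38.1 | f 0.03 0.27 fz -0.21 | Tz about axis -0.005
contact_force: [-0.1, 0.5, -0.0]
t14.9 p -6.9 37.3 z92.7 th 100.5 r 37.9 | f -0.06 -0.14 fz -0.05 | Tz about axis 0.003
contact_force: [0.1, -0.1, -0.3]
t15.5 p -0.3 37.8 z92.8 th 90.4 r 37.8 | f -0.33 0.15 fz -0.24 | Tz about axis 0.013
```

```bash
M='python3 -m creep'
$M '[[[-0.033,-0.002,0,0,0,0],[-0.066,-0.006,0,0,0,0],[-0.066,-0.006,0,0,0,0]]]' | sed -n 4p; python3 rd.py
$M '[[[-0.032,-0.007,0,0,0,0],[-0.064,-0.017,0,0,0,0],[-0.064,-0.017,0,0,0,0]]]' | sed -n 4p; python3 rd.py
$M '[[[-0.031,-0.013,0,0,0,0],[-0.06,-0.028,0,0,0,0],[-0.06,-0.028,0,0,0,0]]]' | sed -n 4p; python3 rd.py
```

```text
contact_force: [-0.2, 0.7, -0.2]
t16.0 p 6.3 37.2 z92.7 th 80.4 r 37.7 | f -0.30 -0.10 fz -0.32 | Tz about axis 0.011
contact_force: [0.1, 0.4, -0.3]
t16.6 p 12.7 35.4 z92.7 th 70.3 r 37.6 | f 0.06 0.06 fz 0.14 | Tz about axis -0.001
contact_force: [0.7, -0.0, 0.1]
t17.1 p 18.6 32.6 z92.7 th 60.2 r 37.5 | f -0.30 -0.14 fz -0.17 | Tz about axis 0.007
```

```bash
M='python3 -m creep'
$M '[[[-0.028,-0.018,0,0,0,0],[-0.054,-0.038,0,0,0,0],[-0.054,-0.038,0,0,0,0]]]' | sed -n 4p; python3 rd.py
$M '[[[-0.024,-0.022,0,0,0,0],[-0.047,-0.047,0,0,0,0],[-0.047,-0.047,0,0,0,0]]]' | sed -n 4p; python3 rd.py
$M '[[[-0.02,-0.026,0,0,0,0],[-0.038,-0.054,0,0,0,0],[-0.038,-0.054,0,0,0,0]]]' | sed -n 4p; python3 rd.py
```

```text
contact_force: [0.2, 0.2, -0.3]
t17.7 p 24.0 28.7 z92.7 th 50.1 r 37.4 | f 0.39 0.04 fz 0.01 | Tz about axis -0.010
contact_force: [-0.5, 0.1, 0.5]
t18.2 p 28.6 24.0 z92.7 th 39.9 r 37.3 | f -0.13 0.32 fz 0.06 | Tz about axis 0.012
contact_force: [-1.2, 0.7, 0.1]
t18.8 p 32.4 18.5 z92.7 th 29.8 r 37.3 | f -0.06 -0.09 fz -0.16 | Tz about axis -0.002
```

```bash
M='python3 -m creep'
$M '[[[-0.015,-0.029,0,0,0,0],[-0.028,-0.06,0,0,0,0],[-0.028,-0.06,0,0,0,0]]]' | sed -n 4p; python3 rd.py
$M '[[[-0.01,-0.032,0,0,0,0],[-0.017,-0.064,0,0,0,0],[-0.017,-0.064,0,0,0,0]]]' | sed -n 4p; python3 rd.py
$M '[[[-0.004,-0.033,0,0,0,0],[-0.006,-0.066,0,0,0,0],[-0.006,-0.066,0,0,0,0]]]' | sed -n 4p; python3 rd.py
```

```text
contact_force: [0.9, 0.3, 1.1]
t19.3 p 35.2 12.5 z92.7 th 19.5 r 37.3 | f -0.13 0.29 fz 0.14 | Tz about axis 0.012
contact_force: [-1.5, 3.6, 0.2]
t19.9 p 36.5 6.3 z92.6 th 9.9 r 37.0 | f -1.10 2.52 fz -0.04 | Tz about axis 0.099
contact_force: [-0.7, 4.6, -0.6]
t20.4 p 37.2 -0.1 z92.6 th -0.1 r 37.2 | f -1.25 4.42 fz -0.90 | Tz about axis 0.164
```

The bite came at θ≈19°, so the bar is now about 22–25° past it. I'll go about 20° more.

```bash
M='python3 -m creep'
$M '[[[0.002,-0.033,0,0,0,0],[0.006,-0.066,0,0,0,0],[0.006,-0.066,0,0,0,0]]]' | sed -n 4p; python3 rd.py
$M '[[[0.006,-0.026,0,0,0,0],[0.013,-0.051,0,0,0,0],[0.013,-0.051,0,0,0,0]]]' | sed -n 4p; python3 rd.py
```

```text
contact_force: [1.3, 5.4, -1.4]
t21.0 p 37.1 -6.6 z92.8 th -10.1 r 37.7 | f 0.42 4.87 fz -1.71 | Tz about axis 0.184
contact_force: [2.1, 6.8, -1.9]
t21.5 p 36.2 -11.1 z92.9 th -17.1 r 37.9 | f 1.06 7.76 fz -1.69 | Tz about axis 0.293
```

```bash
M='python3 -m creep'
$M '[[[-0.02,0.03,0,0,0,0],[-0.05,0.08,0,0,0,0],[-0.06,0.12,0,0,0,0],[-0.06,0.12,-0.3,0,0,0],[-0.06,0.12,-0.6,0,0,0],[-0.06,0.12,-1,0,0,0],[-0.06,0.12,-1,0,0,0],[-0.06,0.12,-1,0,0,0]]]' >/dev/null
$M '[[[0.3,0,0,0,0,0],[0.6,0,0,0,0,0],[0.9,0,0,0,0,0],[0.9,0,0,0,0,0],[0.9,0,0,0,0,0]]]'; python3 -c "
from h import *
c=cap('wrist')
b=c['img'][60:400,150:490,::-1];d=cap('scene')['img'][220:320,230:330,::-1]
f=lambda x,y,z:proj(c,[.592+x*.9923+y*.1236,.0405-x*.1236+y*.9923,z])-[150,60]
for a in(-35,-45,-55,-65):print(a,*[(f(k*.05*np.cos(np.radians(a)),k*.05*np.sin(np.radians(a)),.107)*400/340).round(0) for k in(1,-1)])
cv2.imwrite('pics/v7.png',cv2.hconcat([cv2.resize(b,(400,400)),cv2.resize(d,(400,400),interpolation=2)]))"
```

```text
t: 22.62
ee_pos: [0.542, 0.0467, 0.1917]
tcp_rot: [-0.001, 0.063, 0.998, -0.0]
contact_force: [0.6, 0.2, -0.1]
gripper_width: 0.004
gripper_force: 0.0
-35 [151. 363.] [250. 232.]
-45 [139. 355.] [262. 242.]
-55 [129. 345.] [272. 253.]
-65 [121. 333.] [279. 266.]
```

View pics/v7.png

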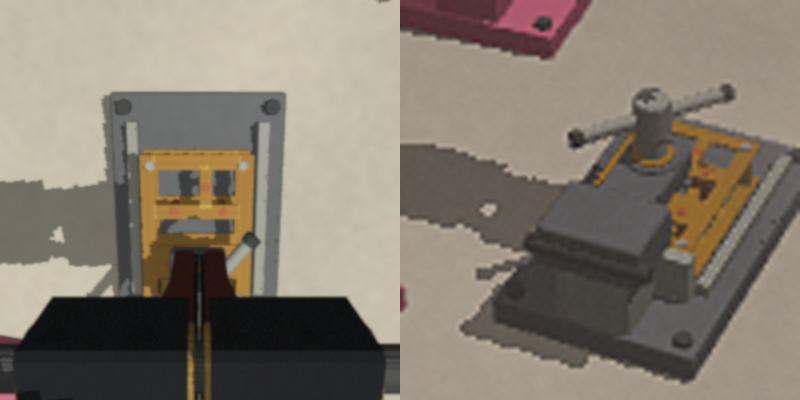

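The bar rests at about −43°, roughly 35–48° past the bite by angle and by torque, which is inside the window. The frame is still home and the arm is clear.

```bash
python3 -c "
from h import *
print(arm.sign_off())"
```

```text
the job is handed in; nothing more can be done
None
```

The frame is home against the back stop and clamped an estimated 35–48° past the bite (45° asked), the knob is free, and the job is handed in; sign-off returned no verdict.

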